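# Rinse the pastry brush and park it on its rest

### The arm

A 6-joint arm with a two-finger parallel gripper is mounted at the origin on a cart in front of the work surface, level with it; the furniture and walls round the work are solid. World frame = base frame: x ahead of the robot, y to its left, z up, the work surface at z = 0. Lengths are in mm, angles in rad, forces in N, time in s.
With the tool pointing down it reaches from about 425 to 1125 mm from the base axis. Payload 14.9 kg.
Tool frame: the origin (TCP) lies midway between the tips of the shut fingers; the grasp point (between the pads) lies 19 mm behind it; z points along the fingers, y is the line along which they close (so a half turn about z gives the same grasp; the last joint's range is limited). The gripper opens to 91 mm and grips with 3 to 60 N. Pads are 32 mm wide; open, the fingers measure 118 mm over their backs; the gripper's body (76 mm by 178 mm) begins 60 mm behind the grasp point.
Start: joints at [-1.154, 0.379, 1.734, -0, 1.028, -0.033], TCP at [304.348, -630.389, 213.932] pointing down, gripper open.
Joint ranges: [-2.77, 2.77], [-0.74, 2.19], [0, 2.66], [-1.06, 4.2], [0.31, 2.87], [-3.08, 3.08]. Speed limits (rad/s): [1.89, 1.89, 2.39, 3.14, 3.14, 3.14].

### API

Orientations are given as [roll, pitch, yaw] about the fixed x, y, z axes, in that order (R = Rz(yaw) Ry(pitch) Rx(roll)).
In Python, from rig import read_state, read_camera, job_done gives the robot as it stands.
- The arm moves only by the tool apply_moves, never from a script. Its argument "deltas" is a list of rows, each an object of numbers: "claw": the closure, from 0 (fully open) to 1 (shut); "x", "y", "z": the shift along the tool's x, y, z in mm; "spin": the turn about the tool's z in degrees. A call has 1 to 8 rows; each row shifts and turns the commanded pose from where the row before left it, along the tool's axes as they then stand; what a row does not reach is not made up. A row lasts 1/12 s, in which the tool goes at most 41.7 mm and 7.16 degrees, less where a joint would pass 70% of its speed; a pose out of reach is approached as far as the arm can. A call is refused whole if a number of a shift passes 41.7 or a number of a turn 7.16, either way. A call with a gripper value outside its range is refused whole. The fingers move at their own pace and stop on an object; "force" is the grip in N (left out, the last holds). Time passes only in rows, so rows that do not move let the fingers close. It gives the time, the measured TCP pose, the force, the opening and the grip force at its end, in the units of the state.
- read_state(): the state, without advancing time (a new reading comes with each control period).
- read_camera(name): name is "side" or "top"; returns a dict with "pixels" (420x560x3 uint8, red, green, blue), "camera_matrix" (3x3 intrinsics, pixels), "rvec" (rotation vector, rad) and "tvec" (3), from world to camera coordinates, as OpenCV has them. Camera axes: x right, y down, z forward; pixel columns grow to the right and rows downward; lengths in mm; the calibration is good to about 2 mm. A picture is of the moment at which its call begins. There is no depth.
- job_done(): hands the job in; it is judged then, once.
The state is a dict: "time": time; "joint_pos": joint angles; "joint_velocities": joint speeds; "joint_torque": joint torques, N m; "ee_pos": TCP position; "orientation": TCP orientation; "ft_force": force on the tool from outside, world axes, zero at the start; "moment": the same for the moment, N m; "gripper_width": finger opening in mm; "grip_force": force on a finger pad.
Only numpy, scipy, OpenCV 4.12 (cv2) and the standard library are available. Lean on these libraries where they do the work, as an engineer would, in place of code of your own. Each camera call takes 0.05 s, during which the arm holds its last target. There are 200 camera calls.

### The job

Pick up the red-bristled pastry brush by its handle, dip its bristles at least 3 cm below the rim of the olive-green rinse pot, keep them there for about half a second, and lift the brush clear again. Then lay it gently lengthwise on the blue ceramic brush rest, bristles on the floor of its dish and handle between the two prongs of its cradle. Do not ram, push or tip the pot, and leave the mug, the glass, the lemon and the garlic where they are.

Things in the scene. Friction and masses are not known exactly. Their poses are not given: they have to be found in the camera images.
- brush: Flat pastry brush, 250 mm long, 12 mm thick throughout, 60 g, lying flat on the worktop. Origin: centre of its underside; x runs from handle to bristles, z up. Light wooden handle 16 mm wide, x = -125 to +50; steel ferrule 26 mm wide, x = 48 to 75; red bristle block, rigid, 26 mm wide, x = 75 to 125. Centre of mass near x = 0 (-5 to +10 mm).
- brush_tip (a point): Centre of the bristle end of the brush, x = +125, z = 6 mm in the brush's frame
- brush_end (a point): Centre of the free end of the brush's handle, x = -125, z = 6 mm in the brush's frame
- rinse_pot: Loose olive-green glazed pot, round, open at the top, empty, 0.5 kg; 100 mm across at the rim, 102 mm high, wall about 11 mm (mouth 76 mm across or more, inside 70 mm or more lower down), inner floor 8 mm above its foot. Origin: centre of its foot, z up. (Behind the work, wall cabinets hang from 0.47 m up, their fronts at x = 0.63 m: keep the wrist clear of them.)
- rest: Loose glazed blue ceramic brush rest, 218 x 86 x 40 mm, 0.5 kg. Origin: underside centre, z up. Dish at its +x end: floor 6 mm high, rim 16 mm high, inside y = -33 to 33, rounded end at x = 103. Cradle at x = -90 (12 mm thick): bar 24 mm high between two prongs 40 mm high that leave a 32 mm gap round y = 0. Bristles on the dish floor and handle on the bar, the brush slopes 0.10 rad.
- mug: Bystander: loose cream mug with a flower pattern, 82 mm across, 120 mm with handle, 94 mm high. Origin under the middle of its length with handle (its bowl is centred at y = +19 mm, the handle points to its own -y).
- tumbler: Bystander: loose clear drinking glass, 80 mm across, 91 mm high. Origin: centre of its foot.
- lemon: Bystander: loose yellow lemon, 71 x 53 x 51 mm. Origin: centre of its underside.
- garlic: Bystander: loose garlic bulb, 56 mm. Origin: centre of its underside.

How it is judged (in metres and radians):
On the way, in this order (a step that is already met when the one before it is completed fails the run):
1. the brush, held by the fingers, has its bristle end inside the rinse pot, at least 25 mm below the rim, for 0.3 s (contact force between the fingers and brush above 0.5 N and z of brush_tip in the frame of rinse_pot between 0 and 0.077 m and horizontal distance between brush_tip and rinse_pot below 0.042 m), for 0.3 s.
2. the held brush is lifted clear: bristle end more than 10 mm above the pot's rim (contact force between the fingers and brush above 0.5 N and z of brush_tip in the frame of rinse_pot above 0.112 m), for 0.1 s.
At the end, for the whole second after the job is handed in: The brush lies still on the blue rest: bristle end in the dish, its centre under 22 mm above the rest's underside; handle on the cradle's bar between the prongs, within 0.25 rad of the rest's length, its end past the cradle and 28 to 50 mm up; rest and pot stand flat (x of brush_tip in the frame of rest between 0.015 and 0.108 m and y of brush_tip in the frame of rest between -0.033 and 0.033 m and z of brush_tip in the frame of rest below 0.022 m and x of brush_end in the frame of rest below -0.1 m and z of brush_end in the frame of rest between 0.028 and 0.05 m and angle between the x axis of brush and the x axis of rest, either way round below 0.25 rad and angle between each of rest, rinse_pot's own z axis and vertical below 0.1 rad and linear speed of brush below 0.02 m/s); the robot touches nothing.
It fails at once if the rinse pot is pushed more than 30 mm or tipped by more than 0.25 rad (distance of rinse_pot from where it was at the start of the episode above 0.03 m or angle between rinse_pot's own z axis and vertical above 0.25 rad).
It fails at once if the brush rams the pot with more than 12 N (contact force between brush and rinse_pot above 12 N).
It fails at once if the mug, the glass, the lemon or the garlic is moved by more than 30 mm (distance of any of mug, tumbler, lemon, garlic from where it was at the start of the episode above 0.03 m).
It fails at once if the brush is dropped or thrown (faster than 0.7 m/s while no finger touches it) (linear speed of brush above 0.7 m/s and contact force between the fingers and brush below 0.05 N).
It also fails if it takes over 58 s, if anything falls off the work surface, if the arm or the gripper's body presses on something with over 40 N, if the wrist force passes 120 N, or if a joint passes its speed limit or range.

## Working session

There is one attempt and no reset: what is moved stays moved. The work goes in short steps, Python scripts to look and compute and a tool call to move; the robot and the scene stay as the last step left them, time stands still between calls to the robot, and variables do not carry over. Pictures are saved under pics/ and viewed, at most 10 in all, crops included, and the job is handed in when it is done.

Besides the shell and the picture viewer there is one more tool, called after ">>>" as name(argument=value, ...) on one line, values as JSON. apply_moves: Moves the arm, as the interface text tells. Its arguments: {"type":"object","properties":{"deltas":{"type":"array"},"force":{"type":"number"}},"required":["deltas"]}

```bash
mkdir -p pics; ls; cat > h.py <<'E'
import numpy as np,cv2
from rig import read_state,read_camera,job_done
def cam(n,save=None):
    c=read_camera(n); c={k:np.array(v) for k,v in c.items()}
    if save: cv2.imwrite('pics/'+save,c['pixels'][:,:,::-1])
    return c
def ray(c,uv):
    R=cv2.Rodrigues(c['rvec'].astype(float))[0]; t=c['tvec'].reshape(3)
    d=R.T@np.linalg.inv(c['camera_matrix'])@np.array([uv[0],uv[1],1.]); return -R.T@t,d
def onz(c,uv,z):
    o,d=ray(c,uv); return o+d*(z-o[2])/d[2]
def proj(c,P):
    return cv2.projectPoints(np.array(P,float).reshape(-1,3),c['rvec'].astype(float),c['tvec'].astype(float),c['camera_matrix'].astype(float),None)[0].reshape(-1,2)
E
python3 - <<'E'
from h import *
for n in('top','side'):
    c=cam(n,n+'0.png'); print(n,ray(c,(280,210)),c['camera_matrix'][0,0])
s=read_state();print(s)
E
```

```text
pics
top (array([ 404.99325755,   23.95264112, 1245.53630463]), array([ 0.09745554, -0.00666062, -0.9952563 ])) 408.24758247045565
side (array([ 514.67663265, 1000.25924074,  480.58192961]), array([ 0.04480819, -0.90672935, -0.42064447])) 401.74815632635887
{'time': 0.1, 'joint_pos': array([-1.15431093e+00,  3.79308979e-01,  1.73470870e+00,  3.09025608e-05,
        1.02851475e+00, -3.32822238e-02]), 'joint_velocities': array([-0.00169326, -0.00220686, -0.00281305,  0.00051334,  0.00025679,
       -0.00027865]), 'joint_torque': array([ 3.17127124e-03, -7.65034318e+01, -4.35298240e+01,  6.53093937e-02,
        3.98560578e-02, -1.61442836e-05]), 'ee_pos': array([ 304.20147044, -630.06027236,  213.39359166]), 'orientation': array([-3.14065428e+00, -5.77115119e-05,  4.49751632e-01]), 'ft_force': array([ 0.48271841,  0.74003827, -0.04585295]), 'moment': array([0.03404059, 0.00765952, 0.00915284]), 'grip_force': 0.0, 'gripper_width': 91.19298830113513}
```

View pics/top0.png

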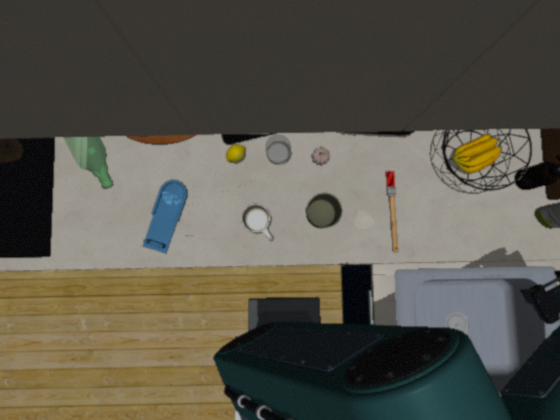

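View pics/side0.png

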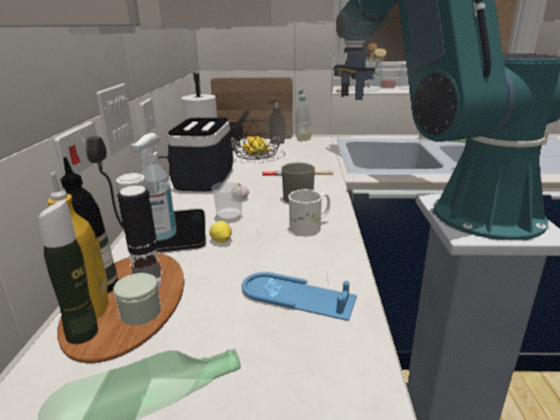

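The top view has image up as +x and image right as −y. The brush is at (391,172) bristles to (395,250) handle end, the pot at (323,210), the rest from its dish at (174,190) to its cradle at (156,245), and the mug at (258,218). The side view agrees: blue rest at (300,295), pot at (298,180), brush behind the pot.

```bash
cat >> h.py <<'E'
def mask(c,lo,hi,box):
    m=cv2.inRange(cv2.cvtColor(c['pixels'],cv2.COLOR_RGB2HSV),lo,hi)
    b=np.zeros_like(m);x0,y0,x1,y1=box;b[y0:y1,x0:x1]=m[y0:y1,x0:x1]
    n,l,s,_=cv2.connectedComponentsWithStats(b)
    return l==1+np.argmax(s[1:,4])
def pts(c,m,z):
    v,u=np.nonzero(m); return np.array([onz(c,p,z)[:2] for p in zip(u,v)])
E
python3 - <<'E'
from h import *
c=cam('top'); I=c['pixels']
red=mask(c,(0,120,60),(10,255,255),(370,160,410,200))|mask(c,(170,120,60),(180,255,255),(370,160,410,200))
han=mask(c,(8,60,80),(25,255,255),(375,185,410,260))
for n,m,z in(('red',red,12),('handle',han,12)):
    P=pts(c,m,z); r=cv2.minAreaRect(P.astype(np.float32)); print(n,m.sum(),P.mean(0),r,P[P[:,0].argmin()],P[P[:,0].argmax()])
pot=mask(c,(22,40,20),(45,255,140),(295,185,350,235)); 
P=pts(c,pot,102).astype(np.float32); print('pot',pot.sum(),cv2.minEnclosingCircle(P),P.min(0),P.max(0))
b=mask(c,(95,90,50),(125,255,255),(130,170,200,260))
P=pts(c,b,16).astype(np.float32); print('rest',b.sum(),cv2.minAreaRect(P)); print(cv2.boxPoints(cv2.minAreaRect(P)))
cv2.imwrite('pics/z.png',cv2.resize(np.hstack([I[165:260,130:210],I[165:260,290:410]])[:,:,::-1],None,fx=4,fy=4,interpolation=2))
E
```

```text
red 114 [ 616.23812483 -323.32182436] ((615.85498046875, -323.01104736328125), (46.75080871582031, 22.93788719177246), 2.838092088699341) [ 592.84962479 -331.05323568] [ 639.46637103 -327.19111982]
handle 307 [ 480.72603428 -326.36943507] ((480.2022399902344, -326.2595520019531), (170.1552734375, 16.640716552734375), 1.3215030431747437) [ 395.26709922 -333.41692362] [ 565.24107511 -323.59640276]
pot 891 ((513.3840942382812, -106.27294158935547), 49.31607437133789) [ 469.33273 -155.48999] [560.23425 -59.23289]
rest 1765 ((518.6019897460938, 362.50665283203125), (82.58853912353516, 216.55641174316406), 71.01238250732422)
[[402.77966 358.68906]
 [607.553   288.22946]
 [634.4243  366.32425]
 [429.651   436.78384]]
```

View pics/z.png

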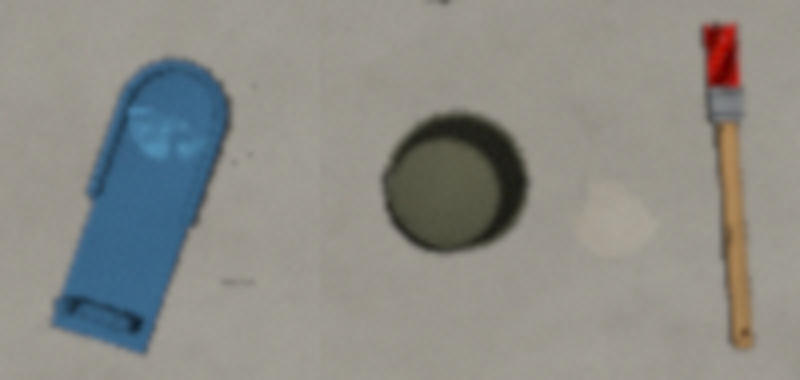

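Grasp target near the handle end is about (407,−328), yaw 0.026. I'll square the tool up first.

>>> apply_moves(deltas=[{"spin":6.1,"claw":0},{"spin":6.1},{"spin":6.1},{"spin":6.0},{"x":14,"y":-36},{"x":14,"y":-36},{"x":14,"y":-36},{"x":14,"y":-36}])

```text
invalid input at $.deltas[0]: expected keys claw, x, y, z, spin
```

```bash
cat >> h.py <<'E'
def to(x,y,z):
    s=read_state();p=s['ee_pos'];w=s['orientation'][2]
    d=np.array([x,y,z])-p;c,n=np.cos(w),np.sin(w)
    print('pos',p.round(1),'yaw',w.round(4),'tool xyz',np.round([c*d[0]+n*d[1],n*d[0]-c*d[1],-d[2]],1),'t',s['time'],'F',s['ft_force'].round(2),'w',round(s['gripper_width'],1),'g',round(s['grip_force'],2))
E
python3 -c "
from h import *
to(407,-328,60)"
```

```text
pos [ 304.2 -630.1  213.5] yaw 0.4498 tool xyz [ 223.9 -227.4  153.5] t 0.15 F [-0.06 -0.17 -0.93] w 91.0 g 0.0
```

All keys are needed in every row.

>>> apply_moves(deltas=[{"claw":0,"x":0,"y":0,"z":0,"spin":6.1},{"claw":0,"x":0,"y":0,"z":0,"spin":6.1},{"claw":0,"x":0,"y":0,"z":0,"spin":6.1},{"claw":0,"x":0,"y":0,"z":0,"spin":6.0},{"claw":0,"x":14,"y":-36,"z":0,"spin":0},{"claw":0,"x":14,"y":-36,"z":0,"spin":0},{"claw":0,"x":14,"y":-36,"z":0,"spin":0},{"claw":0,"x":14,"y":-36,"z":0,"spin":0}], force=3)

```text
time: 0.82
ee_pos: [356.7, -483.3, 213.6]
orientation: [-3.141, 0.0, 0.025]
ft_force: [0.4, -0.5, -0.5]
gripper_width: 91.1
grip_force: 0.0
```

```bash
python3 -c "
from h import *
to(407,-328,60)"
```

```text
pos [ 356.7 -483.3  213.6] yaw 0.0251 tool xyz [  54.2 -154.   153.6] t 0.8167 F [ 0.41 -0.49 -0.51] w 91.1 g 0.0
```

>>> apply_moves(deltas=[{"claw":0,"x":12,"y":-36,"z":10,"spin":0},{"claw":0,"x":14,"y":-36,"z":15,"spin":0},{"claw":0,"x":14,"y":-36,"z":15,"spin":0},{"claw":0,"x":14,"y":-36,"z":15,"spin":0},{"claw":0,"x":0,"y":-9,"z":33,"spin":0},{"claw":0,"x":0,"y":0,"z":33,"spin":0},{"claw":0,"x":0,"y":0,"z":30,"spin":0},{"claw":0,"x":0,"y":0,"z":0,"spin":0}])

```text
time: 1.48
ee_pos: [404.3, -328.1, 58.4]
orientation: [-3.137, 0.005, 0.026]
ft_force: [-1.5, -0.2, -0.7]
gripper_width: 91.2
grip_force: 0.0
```

```bash
python3 -c "
from h import *
to(407,-328,5)"
```

```text
pos [ 404.3 -328.1   58.4] yaw 0.0264 tool xyz [ 2.7 -0.1 53.4] t 1.4833 F [-1.51 -0.24 -0.68] w 91.2 g 0.0
```

>>> apply_moves(deltas=[{"claw":0,"x":2,"y":0,"z":18,"spin":0},{"claw":0,"x":1,"y":0,"z":18,"spin":0},{"claw":0.3,"x":0,"y":0,"z":12,"spin":0},{"claw":0.7,"x":0,"y":0,"z":5.5,"spin":0},{"claw":1,"x":0,"y":0,"z":0,"spin":0},{"claw":1,"x":0,"y":0,"z":0,"spin":0},{"claw":1,"x":0,"y":0,"z":0,"spin":0},{"claw":1,"x":0,"y":0,"z":0,"spin":0}], force=3)

```text
time: 2.15
ee_pos: [410.1, -331.0, 10.4]
orientation: [3.141, -0.001, 0.026]
ft_force: [-0.0, -0.2, 0.3]
gripper_width: 54.1
grip_force: 0.0
```

```bash
python3 -c "
from h import *
to(407,-328,5)"
```

```text
pos [ 410.1 -331.    10.4] yaw 0.0256 tool xyz [-3.  -3.1  5.4] t 2.15 F [-0.03 -0.2   0.32] w 54.1 g 0.0
```

>>> apply_moves(deltas=[{"claw":1,"x":0,"y":0,"z":0,"spin":0},{"claw":1,"x":0,"y":0,"z":0,"spin":0},{"claw":1,"x":0,"y":0,"z":0,"spin":0},{"claw":1,"x":0,"y":0,"z":0,"spin":0},{"claw":1,"x":0,"y":0,"z":0,"spin":0},{"claw":1,"x":0,"y":0,"z":0,"spin":0}], force=3)

```text
time: 2.65
ee_pos: [409.7, -330.6, 9.4]
orientation: [-3.142, 0.0, 0.026]
ft_force: [0.4, -1.2, 0.5]
gripper_width: 15.9
grip_force: 3.0
```

```bash
python3 -c "
from h import *
to(407,-328,5)
cam('side','s1.png'); to(407,-328,5)"
```

```text
pos [ 409.7 -330.6    9.4] yaw 0.0257 tool xyz [-2.6 -2.6  4.4] t 2.65 F [ 0.36 -1.16  0.51] w 15.9 g 3.0
pos [ 409.7 -330.6    9.4] yaw 0.0256 tool xyz [-2.6 -2.7  4.4] t 2.7 F [-0.78 -0.38  1.2 ] w 15.7 g 3.0
```

>>> apply_moves(deltas=[{"claw":0.7,"x":0,"y":0,"z":0,"spin":0},{"claw":0.7,"x":0,"y":0,"z":0,"spin":0},{"claw":0.7,"x":-2,"y":0,"z":3,"spin":0},{"claw":0.7,"x":0,"y":0,"z":2.5,"spin":0},{"claw":1,"x":0,"y":0,"z":0,"spin":0},{"claw":1,"x":0,"y":0,"z":0,"spin":0},{"claw":1,"x":0,"y":0,"z":0,"spin":0},{"claw":1,"x":0,"y":0,"z":0,"spin":0}], force=3)

```text
time: 3.37
ee_pos: [407.7, -330.6, 3.9]
orientation: [-3.142, 0.0, 0.026]
ft_force: [-0.5, -0.3, -0.8]
gripper_width: 16.0
grip_force: 3.0
```

```bash
python3 -c "
from h import *
to(407,-328,5)"
```

```text
pos [ 407.7 -330.6    3.9] yaw 0.0256 tool xyz [-0.6 -2.6 -1.1] t 3.3667 F [-0.51 -0.27 -0.79] w 16.0 g 3.0
```

>>> apply_moves(deltas=[{"claw":1,"x":0,"y":0,"z":-6,"spin":0},{"claw":1,"x":0,"y":0,"z":-8,"spin":0},{"claw":1,"x":1,"y":0,"z":-8,"spin":0},{"claw":1,"x":1,"y":0,"z":-8,"spin":0},{"claw":1,"x":1,"y":0,"z":-8,"spin":0},{"claw":1,"x":1,"y":0,"z":-8,"spin":0},{"claw":1,"x":1,"y":0,"z":-8,"spin":0},{"claw":1,"x":1,"y":0,"z":-6,"spin":0}])

```text
time: 4.03
ee_pos: [414.0, -330.6, 65.1]
orientation: [3.141, -0.001, 0.026]
ft_force: [0.1, -0.8, -1.3]
gripper_width: 15.9
grip_force: 3.0
```

```bash
python3 -c "
from h import *
to(407,-328,5)
c=cam('side');d=cam('top')
cv2.imwrite('pics/l1.png',np.vstack([cv2.resize(c['pixels'][140:200,240:400],(640,240)),cv2.resize(d['pixels'][150:270,360:440],(400,600))[:340,:640] if 0 else cv2.resize(d['pixels'][155:265,300:460],(640,330))])[:,:,::-1])"
```

```text
pos [ 414.  -330.6   65.1] yaw 0.0257 tool xyz [-7.  -2.8 60.1] t 4.0333 F [ 0.13 -0.84 -1.34] w 15.9 g 3.0
```

View pics/l1.png

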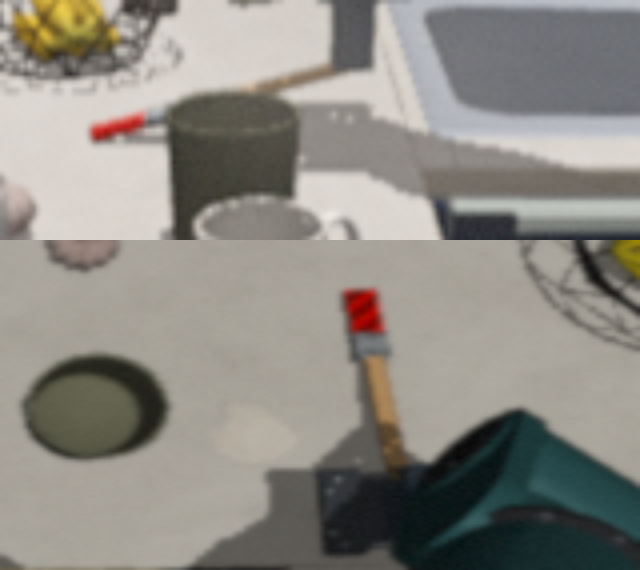

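The brush pivots in the fingers: the handle is up and the bristles are still on the worktop. I'll keep lifting.

>>> apply_moves(deltas=[{"claw":1,"x":4,"y":0,"z":-12,"spin":0},{"claw":1,"x":6,"y":0,"z":-14,"spin":0},{"claw":1,"x":7,"y":0,"z":-14,"spin":0},{"claw":1,"x":9,"y":0,"z":-14,"spin":0},{"claw":1,"x":11,"y":0,"z":-14,"spin":0},{"claw":1,"x":13,"y":0,"z":-14,"spin":0},{"claw":1,"x":16,"y":0,"z":-14,"spin":0},{"claw":1,"x":16,"y":0,"z":-14,"spin":0}])

```text
time: 4.8
ee_pos: [495.9, -328.1, 174.2]
orientation: [-3.141, 0.001, 0.025]
ft_force: [0.2, -1.0, -0.6]
gripper_width: 15.9
grip_force: 3.0
```

>>> apply_moves(deltas=[{"claw":1,"x":16,"y":0,"z":-14,"spin":0},{"claw":1,"x":10,"y":0,"z":-16,"spin":0},{"claw":1,"x":5,"y":0,"z":-20,"spin":0},{"claw":1,"x":0,"y":0,"z":-25,"spin":0},{"claw":1,"x":0,"y":0,"z":-25,"spin":0},{"claw":1,"x":0,"y":0,"z":-25,"spin":0},{"claw":1,"x":0,"y":0,"z":-20,"spin":0},{"claw":1,"x":0,"y":0,"z":0,"spin":0}])

```text
time: 5.47
ee_pos: [527.9, -328.4, 322.9]
orientation: [3.139, -0.004, 0.026]
ft_force: [-0.2, -0.2, -0.9]
gripper_width: 15.7
grip_force: 3.0
```

```bash
python3 -c "
from h import *
to(514,-107,345)
c=cam('side');d=cam('top')
for k in (c,d):
    box=(200,60,420,260) if k is c else (340,60,460,260)
    try:
        m=mask(k,(0,150,60),(8,255,255),box);v,u=np.nonzero(m);print(len(u),u.min(),u.max(),v.min(),v.max(),u.mean(),v.mean())
    except Exception as e: print(e)
cv2.imwrite('pics/l2.png',np.hstack([cv2.resize(c['pixels'][40:240,220:400],(400,444)),cv2.resize(d['pixels'][70:270,300:460],(360,444))])[:,:,::-1])"
```

```text
pos [ 527.9 -328.4  322.9] yaw 0.0257 tool xyz [  -8.2 -221.7  -22.1] t 5.4667 F [-0.21 -0.22 -0.88] w 15.7 g 3.0
attempt to get argmax of an empty sequence
13 398 406 216 219 401.6923076923077 218.0
```

View pics/l2.png

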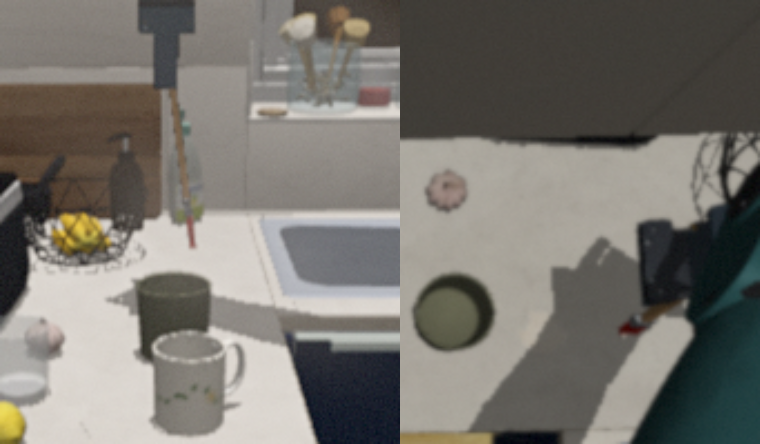

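The brush hangs near vertical, tip about 30 mm toward the robot, at (306,151) in the side view and (402,218) in the top view. I'll spin the tool about 160° so the lean matches the rest's direction, raising it as it turns.

>>> apply_moves(deltas=[{"claw":1,"x":0,"y":0,"z":-5,"spin":-4},{"claw":1,"x":0,"y":0,"z":-5,"spin":-7},{"claw":1,"x":0,"y":0,"z":-5,"spin":-7},{"claw":1,"x":0,"y":0,"z":-5,"spin":-7},{"claw":1,"x":0,"y":0,"z":-5,"spin":-7},{"claw":1,"x":0,"y":0,"z":-5,"spin":-7},{"claw":1,"x":0,"y":0,"z":-5,"spin":-7},{"claw":1,"x":0,"y":0,"z":0,"spin":-7}])

```text
time: 6.23
ee_pos: [526.4, -327.4, 352.8]
orientation: [-3.14, 0.0, 0.957]
ft_force: [0.4, -0.1, -0.7]
gripper_width: 15.9
grip_force: 3.0
```

>>> apply_moves(deltas=[{"claw":1,"x":0,"y":0,"z":0,"spin":-7},{"claw":1,"x":0,"y":0,"z":0,"spin":-7},{"claw":1,"x":0,"y":0,"z":0,"spin":-7},{"claw":1,"x":0,"y":0,"z":0,"spin":-7},{"claw":1,"x":0,"y":0,"z":0,"spin":-7},{"claw":1,"x":0,"y":0,"z":0,"spin":-7},{"claw":1,"x":0,"y":0,"z":0,"spin":-7},{"claw":1,"x":0,"y":0,"z":0,"spin":-7}])

```text
time: 6.9
ee_pos: [526.0, -327.2, 351.7]
orientation: [-3.14, -0.002, 1.934]
ft_force: [-0.5, 0.3, -0.7]
gripper_width: 15.7
grip_force: 3.0
```

>>> apply_moves(deltas=[{"claw":1,"x":0,"y":0,"z":0,"spin":-7},{"claw":1,"x":0,"y":0,"z":0,"spin":-7},{"claw":1,"x":0,"y":0,"z":0,"spin":-7},{"claw":1,"x":0,"y":0,"z":0,"spin":-7},{"claw":1,"x":0,"y":0,"z":0,"spin":-7},{"claw":1,"x":0,"y":0,"z":0,"spin":-7},{"claw":1,"x":0,"y":0,"z":0,"spin":-7},{"claw":1,"x":0,"y":0,"z":0,"spin":-1.5}])

```text
time: 7.57
ee_pos: [526.0, -327.2, 351.7]
orientation: [3.141, -0.003, 2.817]
ft_force: [0.0, -0.1, -1.3]
gripper_width: 16.0
grip_force: 3.0
```

```bash
cat >> h.py <<'E'
def tip(show=None):
    # lowest/extreme red pixels in both views -> ray intersection
    c=cam('side');d=cam('top');o={}
    for n,k in(('side',c),('top',d)):
        h=cv2.cvtColor(k['pixels'],cv2.COLOR_RGB2HSV)
        m=cv2.inRange(h,(0,140,50),(8,255,255))|cv2.inRange(h,(172,140,50),(180,255,255))
        nn,l,s,ce=cv2.connectedComponentsWithStats(m)
        o[n]=[(s[i].tolist(),ce[i].round(1).tolist()) for i in range(1,nn) if s[i,4]>8]
        print(n,o[n])
    if show: cv2.imwrite('pics/'+show,np.hstack([c['pixels'][:,100:500],d['pixels'][60:,:400] if 0 else cv2.copyMakeBorder(d['pixels'][60:300,130:490],0,180,0,0,0)])[:,:,::-1])
    return c,d,o
def tri(c,a,d,b):
    o1,d1=ray(c,a);o2,d2=ray(d,b)
    s,t=np.linalg.lstsq(np.c_[d1,-d2],o2-o1,rcond=None)[0]
    p,q=o1+s*d1,o2+t*d2; print('tri',((p+q)/2).round(1),'gap',np.linalg.norm(p-q).round(1))
E
python3 -c "
from h import *
to(480,-100,360); tip('l3.png')"
```

```text
pos [ 526.  -327.2  351.7] yaw 2.817 tool xyz [116.1 200.7  -8.3] t 7.5667 F [ 0.04 -0.1  -1.29] w 16.0 g 3.0
side [([69, 146, 11, 18, 107], [73.8, 155.2])]
top []
```

View pics/l3.png

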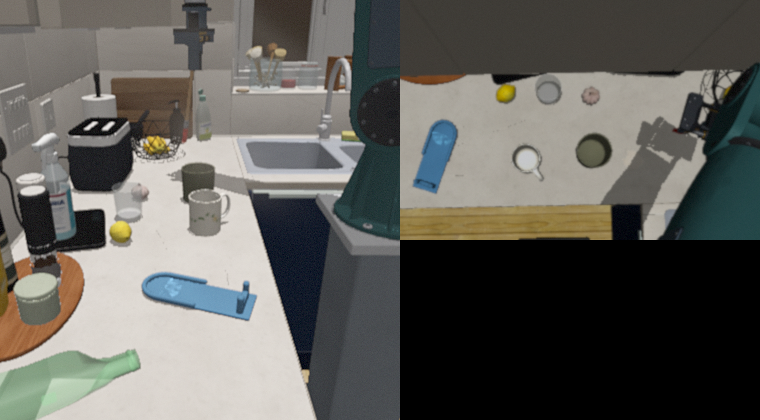

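The brush is hanging nearly vertical and leaning slightly to +x: in the side view it runs from the fingers at (294,72) to the tip at about (286,141). I'll move to just short of the pot with the tip above rim height, then measure more closely.

```bash
python3 -c "
from h import *
c=cam('side');I=c['pixels']
o,d=ray(c,(286,141));print(o+d*(-338-o[1])/d[1]); print(proj(c,[526,-327,352]))
h=cv2.cvtColor(I,cv2.COLOR_RGB2HSV)
for v in range(126,148,1): print(v,[tuple(int(q) for q in h[v,u]) for u in range(282,291)])
"
```

```text
[ 555.99818387 -338.          119.55633877]
[[294.60891537  70.15535317]]
126 [(22, 35, 81), (13, 18, 98), (8, 10, 107), (12, 12, 105), (6, 12, 105), (5, 27, 105), (14, 33, 100), (14, 58, 105), (14, 64, 103)]
127 [(21, 31, 82), (15, 16, 94), (14, 27, 105), (8, 19, 107), (7, 42, 109), (2, 68, 116), (8, 56, 105), (11, 53, 102), (13, 60, 106)]
128 [(15, 36, 84), (4, 58, 102), (9, 66, 109), (2, 57, 111), (7, 69, 115), (4, 82, 121), (11, 70, 102), (11, 47, 103), (13, 61, 104)]
129 [(9, 50, 86), (3, 83, 107), (4, 103, 121), (1, 90, 122), (4, 102, 123), (6, 101, 124), (12, 71, 108), (15, 59, 103), (11, 57, 108)]
130 [(12, 58, 88), (2, 89, 114), (2, 111, 120), (3, 108, 125), (3, 109, 129), (3, 106, 132), (11, 79, 110), (14, 63, 105), (17, 50, 103)]
131 [(7, 58, 92), (4, 86, 118), (2, 102, 123), (4, 102, 120), (3, 105, 126), (2, 99, 126), (12, 75, 109), (12, 54, 104), (12, 57, 103)]
132 [(5, 66, 100), (4, 115, 122), (3, 111, 131), (3, 108, 130), (2, 98, 127), (4, 99, 121), (10, 68, 108), (16, 52, 103), (13, 63, 105)]
133 [(4, 68, 101), (1, 112, 134), (3, 120, 142), (3, 123, 143), (4, 115, 129
[... 1296 characters left out ...]
)]
143 [(9, 31, 131), (9, 35, 168), (12, 19, 202), (20, 14, 213), (19, 13, 210), (16, 13, 214), (16, 16, 213), (16, 15, 214), (15, 14, 213)]
144 [(18, 16, 194), (14, 16, 202), (15, 14, 213), (16, 15, 217), (18, 14, 214), (16, 15, 215), (14, 16, 213), (13, 14, 212), (18, 14, 212)]
145 [(15, 14, 217), (16, 13, 216), (16, 13, 216), (16, 13, 216), (18, 14, 215), (16, 15, 214), (15, 14, 212), (18, 14, 214), (18, 14, 213)]
146 [(16, 13, 218), (14, 13, 218), (18, 14, 217), (13, 14, 215), (18, 14, 214), (18, 14, 214), (16, 13, 212), (16, 15, 214), (16, 13, 214)]
147 [(18, 12, 218), (16, 13, 218), (18, 14, 217), (15, 14, 217), (16, 15, 215), (15, 14, 214), (18, 14, 213), (15, 14, 214), (18, 12, 212)]
```

>>> apply_moves(deltas=[{"claw":1,"x":5,"y":8,"z":-1,"spin":0},{"claw":1,"x":10,"y":16,"z":-1,"spin":0},{"claw":1,"x":15,"y":26,"z":-1,"spin":0},{"claw":1,"x":17,"y":28,"z":-1,"spin":0},{"claw":1,"x":17,"y":28,"z":-1,"spin":0},{"claw":1,"x":15,"y":24,"z":-1,"spin":0},{"claw":1,"x":10,"y":15,"z":-1,"spin":0},{"claw":1,"x":5,"y":5,"z":-1,"spin":0}])

```text
time: 8.38
ee_pos: [485.5, -152.0, 362.0]
orientation: [3.141, 0.0, 2.811]
ft_force: [0.5, -0.8, -0.5]
gripper_width: 15.7
grip_force: 3.0
```

```bash
python3 -c "
from h import *
to(490,-100,360); c,d,o=tip()
I=c['pixels'];cv2.imwrite('pics/l4.png',np.hstack([cv2.resize(I[50:220,230:370],(420,510)),cv2.resize(d['pixels'][150:270,280:370],(380,510))])[:,:,::-1])"
```

```text
pos [ 485.5 -152.   362. ] yaw 2.8107 tool xyz [12.6 50.6  2. ] t 8.3833 F [ 0.46 -0.77 -0.51] w 15.7 g 3.0
side [([69, 146, 11, 18, 109], [73.7, 155.1])]
top []
```

View pics/l4.png

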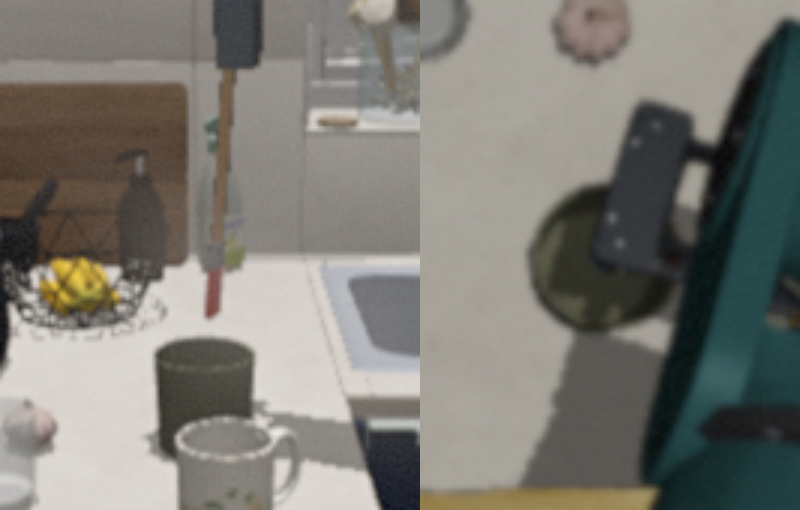

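The tip is clear of the pot and in front of it, at (300,156) in the side view. The pot's rim spans (282–314,165).

```bash
python3 -c "
from h import *
c=cam('side')
o,d=ray(c,(300,156.5));p=o+d*(-161-o[1])/d[1];print(p)
P=proj(c,[[514,-107,102],[464,-107,102],[564,-107,102]]);print(P)
to(484+514-p[0]+1.5-0 if 0 else 514-(p[0]-485.5),-107+9,362)"
```

```text
[ 508.89739902 -161.          119.38551004]
[[298.29687759 167.80795268]
 [315.54617038 167.79550575]
 [281.08664801 167.82037143]]
pos [ 486.5 -154.7  362.2] yaw 2.8102 tool xyz [14.6 54.9  0.2] t 8.5333 F [ 0.85 -0.48 -1.63] w 15.9 g 3.0
```

>>> apply_moves(deltas=[{"claw":1,"x":1,"y":3,"z":-8,"spin":0},{"claw":1,"x":2,"y":8,"z":-4,"spin":0},{"claw":1,"x":3,"y":11,"z":0,"spin":0},{"claw":1,"x":3,"y":12,"z":0,"spin":0},{"claw":1,"x":3,"y":11,"z":0,"spin":0},{"claw":1,"x":2,"y":7,"z":0,"spin":0},{"claw":1,"x":1,"y":3,"z":0,"spin":0},{"claw":1,"x":0,"y":0,"z":0,"spin":0}])

```text
time: 9.2
ee_pos: [490.4, -97.4, 373.8]
orientation: [3.142, -0.0, 2.811]
ft_force: [0.2, -0.0, -0.4]
gripper_width: 15.9
grip_force: 3.0
```

```bash
python3 -c "
from h import *
c=cam('side');d=cam('top');to(491.6,-98,300)
h=cv2.cvtColor(c['pixels'],cv2.COLOR_RGB2HSV)
m=cv2.inRange(h,(0,80,60),(7,255,255));m[:,:285]=0;m[:,320:]=0;m[:100]=0;m[175:]=0
for v in range(100,175):
    u=np.nonzero(m[v])[0]
    if len(u)>1: print(v,u.min(),u.max(),end='; ')
o,e=ray(c,(300,156));
cv2.imwrite('pics/l5.png',np.hstack([cv2.resize(c['pixels'][50:220,230:370],(420,510)),cv2.resize(d['pixels'][150:270,280:370],(380,510))])[:,:,::-1])"
```

```text
pos [490.5 -98.2 373.9] yaw 2.8099 tool xyz [-1.   0.5 73.9] t 9.3 F [ 0.08 -0.63 -1.19] w 15.9 g 3.0
142 300 303; 143 300 303; 144 300 302; 145 300 303; 146 300 303; 147 300 303; 148 300 303; 149 300 303; 150 300 303; 151 300 303; 152 300 302; 153 300 302; 154 300 303; 155 300 302; 156 300 301;
```

View pics/l5.png

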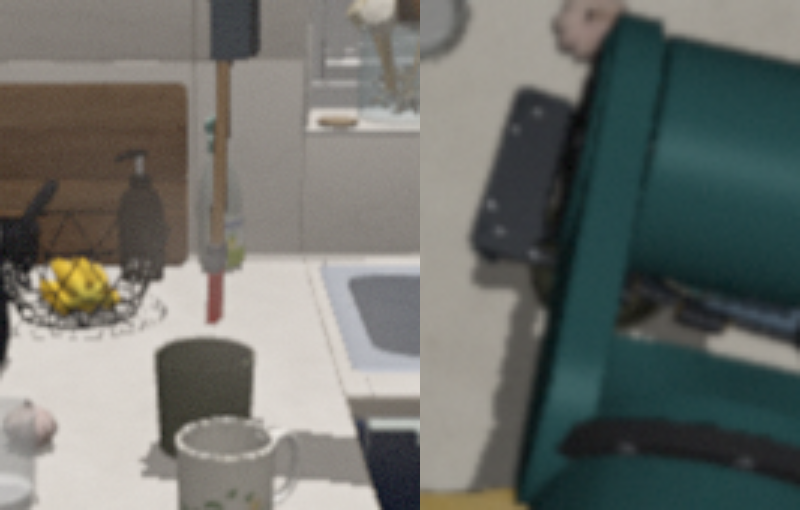

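The tip sits above the pot at (301,157). It is about 9 mm too near the robot and about 34 mm above the rim. I'll shift it 9 mm and lower about 80 mm.

>>> apply_moves(deltas=[{"claw":1,"x":-4,"y":0,"z":0,"spin":0},{"claw":1,"x":-5,"y":-1,"z":0,"spin":0},{"claw":1,"x":0,"y":0,"z":8,"spin":0},{"claw":1,"x":0,"y":0,"z":14,"spin":0},{"claw":1,"x":0,"y":0,"z":14,"spin":0},{"claw":1,"x":0,"y":0,"z":14,"spin":0},{"claw":1,"x":0,"y":0,"z":14,"spin":0},{"claw":1,"x":0,"y":0,"z":8,"spin":0}])

```text
time: 9.97
ee_pos: [498.0, -102.2, 299.8]
orientation: [-3.141, -0.002, 2.809]
ft_force: [-0.7, 0.3, -1.0]
gripper_width: 15.7
grip_force: 3.0
```

```bash
python3 -c "
from h import *
c=cam('side','d.png');to(500,-102,300)
cv2.imwrite('pics/d.png',cv2.resize(c['pixels'][80:240,230:370],(560,640)[:2] if 0 else (525,600))[:,:,::-1])"
```

```text
pos [ 497.6 -102.1  299. ] yaw 2.8091 tool xyz [-2.2  0.9 -1. ] t 10.0167 F [-1.38  0.21 -3.12] w 15.9 g 3.0
```

View pics/d.png

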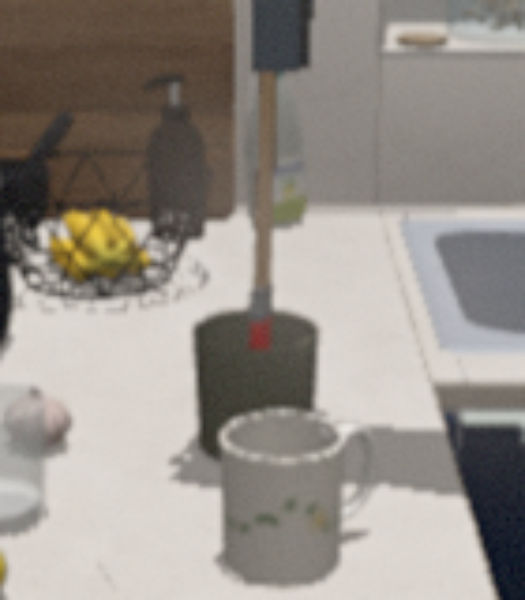

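The bristles are inside the pot with the ferrule at rim level at about (299,165), so the tip is about 45–50 mm below the rim. I'll hold there, then lift.

>>> apply_moves(deltas=[{"claw":1,"x":0,"y":0,"z":0,"spin":0},{"claw":1,"x":0,"y":0,"z":0,"spin":0},{"claw":1,"x":0,"y":0,"z":0,"spin":0},{"claw":1,"x":0,"y":0,"z":0,"spin":0},{"claw":1,"x":0,"y":0,"z":0,"spin":0},{"claw":1,"x":0,"y":0,"z":0,"spin":0},{"claw":1,"x":0,"y":0,"z":0,"spin":0},{"claw":1,"x":0,"y":0,"z":-5,"spin":0}])

```text
time: 10.68
ee_pos: [498.2, -102.0, 306.4]
orientation: [-3.142, -0.001, 2.809]
ft_force: [0.0, -0.1, -1.1]
gripper_width: 15.4
grip_force: 3.0
```

>>> apply_moves(deltas=[{"claw":1,"x":0,"y":0,"z":-12,"spin":0},{"claw":1,"x":0,"y":0,"z":-16,"spin":0},{"claw":1,"x":0,"y":0,"z":-16,"spin":0},{"claw":1,"x":0,"y":0,"z":-16,"spin":0},{"claw":1,"x":0,"y":0,"z":-14,"spin":0},{"claw":1,"x":0,"y":0,"z":-8,"spin":0},{"claw":1,"x":0,"y":0,"z":0,"spin":0},{"claw":1,"x":0,"y":0,"z":0,"spin":0}])

```text
time: 11.35
ee_pos: [498.7, -102.1, 389.2]
orientation: [3.142, 0.001, 2.81]
ft_force: [-0.4, 0.8, -1.8]
gripper_width: 16.0
grip_force: 3.0
```

```bash
python3 -c "
from h import *
to(420,250,385)"
```

```text
pos [ 498.7 -102.1  389.2] yaw 2.8095 tool xyz [189.1 307.3   4.2] t 11.35 F [-0.43  0.81 -1.76] w 16.0 g 3.0
```

Next is the move to the rest, with the tip about 150 mm up and passing above the mug.

>>> apply_moves(deltas=[{"claw":1,"x":3,"y":12,"z":0,"spin":0},{"claw":1,"x":5,"y":22,"z":0,"spin":0},{"claw":1,"x":7,"y":32,"z":0,"spin":0},{"claw":1,"x":8,"y":34,"z":0,"spin":0},{"claw":1,"x":8,"y":34,"z":0,"spin":0},{"claw":1,"x":8,"y":34,"z":0,"spin":0},{"claw":1,"x":8,"y":34,"z":0,"spin":0},{"claw":1,"x":8,"y":34,"z":0,"spin":0}])

```text
time: 12.02
ee_pos: [522.8, 141.3, 388.0]
orientation: [-3.141, -0.001, 2.81]
ft_force: [0.3, 0.4, -0.8]
gripper_width: 16.3
grip_force: 3.0
```

>>> apply_moves(deltas=[{"claw":1,"x":8,"y":34,"z":0,"spin":0},{"claw":1,"x":8,"y":34,"z":0,"spin":0},{"claw":1,"x":8,"y":34,"z":0,"spin":0},{"claw":1,"x":8,"y":34,"z":0,"spin":0},{"claw":1,"x":7,"y":32,"z":0,"spin":0},{"claw":1,"x":5,"y":22,"z":0,"spin":0},{"claw":1,"x":3,"y":12,"z":0,"spin":0},{"claw":1,"x":0,"y":0,"z":0,"spin":0}])

```text
time: 12.68
ee_pos: [544.3, 347.4, 387.6]
orientation: [-3.14, -0.001, 2.811]
ft_force: [-0.3, -0.7, -0.8]
gripper_width: 15.8
grip_force: 3.0
```

```bash
python3 -c "
from h import *
to(547,353,300)
c,d,o=tip()
b=mask(d,(95,90,50),(125,255,255),(130,170,200,260));print(b.sum())
c=cam('side','e.png')"
```

```text
pos [544.3 347.4 387.6] yaw 2.8114 tool xyz [-0.8  6.2 87.6] t 12.6833 F [-0.32 -0.75 -0.79] w 15.8 g 3.0
side [([69, 146, 11, 18, 106], [73.8, 155.2]), ([272, 199, 8, 26, 161], [275.0, 212.0])]
top [([159, 195, 5, 3, 12], [160.6, 196.1])]
1724
```

View pics/e.png

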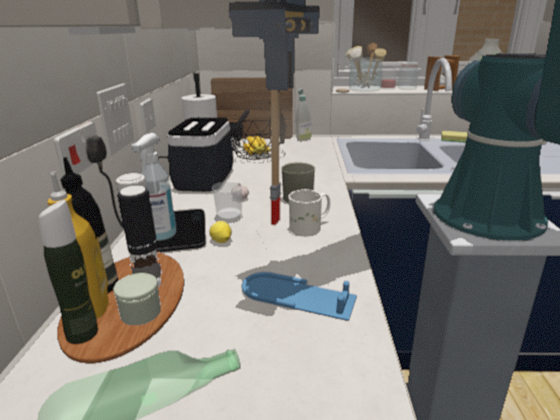

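The brush hangs straight below the fingers over the rest: tip at (275,224), dish at (268,285), cradle prongs at (345,292). The mug, pot, lemon and garlic look undisturbed. That was the tenth picture, so from here I use measured numbers only.

```bash
cat >> h.py <<'E'
O=np.array([518.6,362.5]);U=np.array([.9457,-.325]);V=np.array([.325,.9457])
def rf(p): p=np.array(p);q=p[:2]-O; return np.round([q@U,q@V,p[2]],1)
E
python3 -c "
from h import *
c=cam('side');d=cam('top')
tri(c,(275,224.5),d,(160.6,197.5))
tri(c,(275,212),d,(160.6,196.1))
print('tcp in rest',rf(read_state()['ee_pos']))
# prongs/rest check in side view: predicted vs blue mask extents
m=mask(c,(95,90,50),(125,255,255),(230,250,370,330));v,u=np.nonzero(m);print(u.min(),u.max(),v.min(),v.max(), v[u==u.max()].mean())
def W(x,y,z): return np.r_[O+x*U+y*V,z]
print(proj(c,[W(-90,20,40),W(-90,-20,40),W(-109,43,3),W(-109,-43,3),W(109,0,16)]).round(1))
for uu in range(332,358): 
    vv=v[u==uu]; print(uu,vv.min(),vv.max(),end='; ')
"
```

```text
tri [555.1 340.3 144.7] gap 3.9
tri [555.4 333.9 167.2] gap 3.0
tcp in rest [ 30.9  -8.8 388.9]
242 355 273 319 297.0
[[340.  295.5]
 [345.  283. ]
 [346.6 322.8]
 [356.5 294.4]
 [244.5 278.9]]
332 291 316; 333 291 316; 334 291 316; 335 292 317; 336 292 317; 337 292 317; 338 292 317; 339 292 317; 340 293 317; 341 293 318; 342 292 318; 343 290 318; 344 283 318; 345 282 319; 346 282 319; 347 282 319; 348 284 319; 349 294 316; 350 295 313; 351 295 310; 352 295 307; 353 295 304; 354 295 301; 355 296 298; Traceback (most recent call last):
  File "<string>", line 12, in <module>
    vv=v[u==uu]; print(uu,vv.min(),vv.max(),end='; ')
                          ~~~~~~^^
    return umr_minimum(a, axis, None, out, keepdims, initial, where)
ValueError: zero-size array to reduction operation minimum which has no identity
```

>>> apply_moves(deltas=[{"claw":1,"x":0,"y":4,"z":10,"spin":0},{"claw":1,"x":0,"y":5,"z":18,"spin":0},{"claw":1,"x":0,"y":0,"z":20,"spin":0},{"claw":1,"x":0,"y":0,"z":20,"spin":0},{"claw":1,"x":0,"y":0,"z":18,"spin":0},{"claw":1,"x":0,"y":0,"z":16,"spin":0},{"claw":1,"x":0,"y":0,"z":10,"spin":0},{"claw":1,"x":0,"y":0,"z":4,"spin":0}])

```text
time: 13.6
ee_pos: [547.4, 352.9, 270.9]
orientation: [-3.14, -0.001, 2.809]
ft_force: [1.2, 0.7, -0.5]
gripper_width: 16.0
grip_force: 3.0
```

```bash
cat >> h.py <<'E'
def W(x,y,z): return np.r_[O+x*U+y*V,z]
def red(c,box):
    h=cv2.cvtColor(c['pixels'],cv2.COLOR_RGB2HSV)
    m=cv2.inRange(h,(0,110,50),(8,255,255))|cv2.inRange(h,(172,110,50),(180,255,255))
    b=np.zeros_like(m);x0,y0,x1,y1=box;b[y0:y1,x0:x1]=m[y0:y1,x0:x1]
    v,u=np.nonzero(b)
    if len(u)<5: print('red',len(u));return
    r=cv2.minAreaRect(np.c_[u,v].astype(np.float32));print('red n',len(u),'u',u.min(),u.max(),'v',v.min(),v.max(),'box',cv2.boxPoints(r).round(1).tolist())
def look():
    s=read_state();print('tcp rest',rf(s['ee_pos']),'yaw',s['orientation'][2].round(3),'F',s['ft_force'].round(1),'g',s['grip_force'],'t',s['time'])
    c=cam('side');d=cam('top');red(c,(220,150,345,320));red(d,(130,165,230,260));return c,d
E
python3 -c "
from h import *
c,d=look()
print(proj(c,[W(42,0,6),W(42,0,20)]).round(1),proj(d,[W(42,0,20)]).round(1))"
```

```text
tcp rest [ 30.3   0.3 270.9] yaw 2.809 F [ 1.2  0.7 -0.5] g 2.9999693110585213 t 13.6
red n 170 u 271 278 v 257 281 box [[271.0, 257.0], [278.0, 257.0], [278.0, 281.0], [271.0, 281.0]]
red n 8 u 168 171 v 200 201 box [[168.0, 200.0], [171.0, 200.0], [171.0, 201.0], [168.0, 201.0]]
[[275.6 289.9]
 [275.5 283.9]] [[169.6 201.1]]
```

>>> apply_moves(deltas=[{"claw":1,"x":0,"y":0,"z":10,"spin":0},{"claw":1,"x":0,"y":0,"z":9,"spin":0},{"claw":1,"x":2,"y":0,"z":4,"spin":0},{"claw":1,"x":5,"y":0,"z":1,"spin":0},{"claw":1,"x":8,"y":0,"z":1,"spin":0},{"claw":1,"x":8,"y":0,"z":1,"spin":0},{"claw":1,"x":8,"y":0,"z":1.5,"spin":0},{"claw":1,"x":0,"y":0,"z":0,"spin":0}])

```text
time: 14.37
ee_pos: [517.3, 364.5, 245.8]
orientation: [3.141, 0.0, 2.81]
ft_force: [-0.1, 1.1, -0.5]
gripper_width: 15.9
grip_force: 3.0
```

```bash
python3 -c "
from h import *
c,d=look()
print(proj(c,[W(30,0,6),W(45,0,6),W(60,0,6),W(75,0,6)]).round(1).tolist(),proj(d,[W(30,0,6),W(45,0,6),W(60,0,6)]).round(1).tolist())"
```

```text
tcp rest [ -1.9   1.5 245.8] yaw 2.81 F [-0.1  1.1 -0.5] g 2.999878339469433 t 14.3667
red n 162 u 284 292 v 271 295 box [[284.0, 295.0], [284.0, 271.0], [292.0, 271.0], [292.0, 295.0]]
red n 9 u 167 170 v 209 211 box [[166.5, 209.5], [168.0, 208.0], [170.0, 210.0], [168.5, 211.5]]
[[281.3, 291.1], [274.2, 289.6], [267.1, 288.0], [260.2, 286.5]] [[169.5, 205.4], [171.1, 200.7], [172.8, 196.1]]
```

The tip dragged back without pivoting, so it had barely touched. I'll go forward again, slightly up, then press down a bit lower.

>>> apply_moves(deltas=[{"claw":1,"x":0,"y":0,"z":-6,"spin":0},{"claw":1,"x":-10,"y":-1,"z":-4,"spin":0},{"claw":1,"x":-12,"y":0,"z":0,"spin":0},{"claw":1,"x":-10,"y":0,"z":0,"spin":0},{"claw":1,"x":0,"y":0,"z":5,"spin":0},{"claw":1,"x":0,"y":0,"z":5,"spin":0},{"claw":1,"x":0,"y":0,"z":3,"spin":0},{"claw":1,"x":0,"y":0,"z":0,"spin":0}])

```text
time: 15.13
ee_pos: [548.1, 352.3, 241.4]
orientation: [-3.141, -0.001, 2.81]
ft_force: [-0.1, -0.2, -0.4]
gripper_width: 15.7
grip_force: 3.0
```

```bash
python3 -c "
from h import *
c,d=look()"
```

```text
tcp rest [ 3.120e+01 -1.000e-01  2.414e+02] yaw 2.81 F [-0.1 -0.2 -0.4] g 2.999247685074806 t 15.1333
red n 174 u 269 277 v 266 291 box [[269.0, 266.0], [277.0, 266.0], [277.0, 291.0], [269.0, 291.0]]
red n 6 u 171 174 v 200 201 box [[171.0, 201.0], [171.0, 200.0], [174.0, 200.0], [174.0, 201.0]]
```

>>> apply_moves(deltas=[{"claw":1,"x":0,"y":0,"z":2,"spin":0},{"claw":1,"x":0,"y":0,"z":2,"spin":0},{"claw":1,"x":1,"y":0,"z":1,"spin":0},{"claw":1,"x":2,"y":0,"z":1,"spin":0},{"claw":1,"x":3,"y":0,"z":1,"spin":0},{"claw":1,"x":4,"y":0,"z":1,"spin":0},{"claw":1,"x":5,"y":0,"z":1,"spin":0},{"claw":1,"x":0,"y":0,"z":0,"spin":0}])

```text
time: 15.9
ee_pos: [533.4, 357.6, 233.2]
orientation: [-3.141, -0.0, 2.81]
ft_force: [-0.1, 0.8, 2.7]
gripper_width: 16.0
grip_force: 3.0
```

```bash
python3 -c "
from h import *
c,d=look()"
```

```text
tcp rest [1.560e+01 1.000e-01 2.332e+02] yaw 2.81 F [-0.1  0.8  2.7] g 3.001616634428501 t 15.9
red n 164 u 269 278 v 267 291 box [[268.5, 290.79998779296875], [270.70001220703125, 266.29998779296875], [279.0, 267.1000061035156], [276.79998779296875, 291.5]]
red n 7 u 170 173 v 200 201 box [[170.0, 200.0], [173.0, 200.0], [173.0, 201.0], [170.0, 201.0]]
```

Contact is good: the tip holds near rest x≈45 and the force is about 3 N. I'll pull back along the arc.

>>> apply_moves(deltas=[{"claw":1,"x":10,"y":0,"z":0.5,"spin":0},{"claw":1,"x":10,"y":0,"z":2,"spin":0},{"claw":1,"x":10,"y":0,"z":2.5,"spin":0},{"claw":1,"x":10,"y":0,"z":3,"spin":0},{"claw":1,"x":10,"y":0,"z":3.5,"spin":0},{"claw":1,"x":10,"y":0,"z":4,"spin":0},{"claw":1,"x":10,"y":0,"z":4.5,"spin":0},{"claw":1,"x":10,"y":0,"z":5,"spin":0}])

```text
time: 16.67
ee_pos: [457.6, 383.8, 208.0]
orientation: [3.142, -0.0, 2.81]
ft_force: [-2.0, 1.2, 2.2]
gripper_width: 15.7
grip_force: 3.0
```

```bash
python3 -c "
from h import *
c,d=look()"
```

```text
tcp rest [-64.6   0.3 208. ] yaw 2.81 F [-2.   1.2  2.2] g 3.0000796169042587 t 16.6667
red n 82 u 272 283 v 274 291 box [[271.20001220703125, 289.6000061035156], [279.6000061035156, 272.79998779296875], [283.6000061035156, 274.79998779296875], [275.20001220703125, 291.6000061035156]]
red n 48 u 163 173 v 200 206 box [[162.6999969482422, 203.89999389648438], [164.89999389648438, 198.1999969482422], [173.60000610351562, 201.60000610351562], [171.3000030517578, 207.3000030517578]]
```

>>> apply_moves(deltas=[{"claw":1,"x":13,"y":0,"z":9,"spin":0},{"claw":1,"x":15,"y":0,"z":10.5,"spin":0},{"claw":1,"x":15,"y":0,"z":12.5,"spin":0},{"claw":1,"x":15,"y":0,"z":15,"spin":0},{"claw":1,"x":12,"y":0,"z":14.5,"spin":0},{"claw":1,"x":9,"y":0,"z":17,"spin":0},{"claw":1,"x":5,"y":0,"z":17.5,"spin":0},{"claw":1,"x":3,"y":0,"z":17,"spin":0}])

```text
time: 17.43
ee_pos: [374.8, 411.6, 93.8]
orientation: [-3.141, -0.0, 2.81]
ft_force: [-1.5, 1.2, 0.3]
gripper_width: 16.3
grip_force: 3.0
```

```bash
cat >> h.py <<'E'
def rest(d):
    b=mask(d,(95,90,50),(125,255,255),(120,160,210,265));print('rest',b.sum(),cv2.minAreaRect(pts(d,b,16).astype(np.float32)))
E
python3 -c "
from h import *
c,d=look();rest(d)
print(proj(c,[W(45,0,12),W(60,0,12),W(75,0,12)]).round(1).tolist(),proj(d,[W(45,0,12),W(60,0,12),W(75,0,12)]).round(1).tolist())"
```

```text
tcp rest [-151.9   -0.3   93.8] yaw 2.81 F [-1.5  1.2  0.3] g 2.9999905452132225 t 17.4333
red n 199 u 264 285 v 276 289 box [[262.20001220703125, 279.79998779296875], [284.70001220703125, 274.79998779296875], [286.8999938964844, 284.70001220703125], [264.3999938964844, 289.70001220703125]]
red n 109 u 164 175 v 194 208 box [[163.1999969482422, 205.60000610351562], [169.39999389648438, 193.1999969482422], [176.1999969482422, 196.60000610351562], [170.0, 209.0]]
rest 1285 ((518.6433715820312, 362.7358703613281), (82.73404693603516, 216.64303588867188), 70.84263610839844)
[[274.1, 287.0], [267.1, 285.5], [260.1, 284.0]] [[170.6, 200.5], [172.2, 195.9], [173.9, 191.2]]
```

The tip is at about rest x 65, centred, and the rest hasn't moved. I'll lower the handle onto the bar.

>>> apply_moves(deltas=[{"claw":1,"x":1,"y":0,"z":10,"spin":0},{"claw":1,"x":1,"y":0,"z":12,"spin":0},{"claw":1,"x":1,"y":0,"z":11,"spin":0},{"claw":1,"x":0,"y":0,"z":9,"spin":0},{"claw":1,"x":0,"y":0,"z":7,"spin":0},{"claw":1,"x":0,"y":0,"z":4,"spin":0},{"claw":1,"x":0,"y":0,"z":3,"spin":0},{"claw":1,"x":0,"y":0,"z":0,"spin":0}])

```text
time: 18.2
ee_pos: [373.6, 412.6, 38.9]
orientation: [-3.141, -0.0, 2.809]
ft_force: [-0.4, 0.6, -0.8]
gripper_width: 16.1
grip_force: 3.0
```

```bash
python3 -c "
from h import *
c,d=look();rest(d)
m=mask(c,(8,60,80),(25,255,255),(270,250,400,330));v,u=np.nonzero(m);r=cv2.minAreaRect(np.c_[u,v].astype(np.float32));print(m.sum(),cv2.boxPoints(r).round(1).tolist())
print(proj(c,[W(72,0,12),W(50,0,14),W(-80,0,30),W(-100,0,32),W(-140,0,36)]).round(1).tolist())"
```

```text
tcp rest [-153.4    0.3   38.9] yaw 2.809 F [-0.4  0.6 -0.8] g 2.9999548941850662 t 18.2
red n 234 u 256 281 v 278 288 box [[256.0, 288.0], [256.0, 278.0], [281.0, 278.0], [281.0, 288.0]]
red n 120 u 165 177 v 189 204 box [[164.8000030517578, 202.5], [170.39999389648438, 188.39999389648438], [177.6999969482422, 191.3000030517578], [172.0, 205.39999389648438]]
rest 1239 ((518.212646484375, 362.6405944824219), (82.58853912353516, 217.3798065185547), 71.01238250732422)
537 [[292.8999938964844, 289.0], [293.0, 280.70001220703125], [367.1000061035156, 282.1000061035156], [367.0, 290.3999938964844]]
[[261.5, 284.3], [271.7, 285.6], [337.0, 292.5], [347.8, 293.9], [370.0, 296.6]]
```

The handle still sits about 18 mm above the bar line, so I'll lower further in small steps.

>>> apply_moves(deltas=[{"claw":1,"x":2,"y":0,"z":4,"spin":0},{"claw":1,"x":2,"y":0,"z":4,"spin":0},{"claw":1,"x":2,"y":0,"z":3,"spin":0},{"claw":1,"x":0,"y":0,"z":3,"spin":0},{"claw":1,"x":0,"y":0,"z":2,"spin":0},{"claw":1,"x":0,"y":0,"z":0,"spin":0},{"claw":1,"x":0,"y":0,"z":0,"spin":0}])

```text
time: 18.88
ee_pos: [367.9, 414.7, 23.3]
orientation: [-3.141, -0.0, 2.81]
ft_force: [0.2, 0.4, -0.2]
gripper_width: 15.6
grip_force: 3.0
```

```bash
cat >> h.py <<'E'
def handle(c):
    m=mask(c,(8,60,80),(25,255,255),(270,250,400,330));v,u=np.nonzero(m)
    print('handle',m.sum(),[(k,v[u==k].min(),v[u==k].max()) for k in (300,315,330,355,360,365,370,378) if (u==k).any()])
    for x in (20,-20,-80,-105,-125,-140): print(x,proj(c,[W(x,0,6+24-(x+90)*.1)]).round(1).tolist(),end=' ')
E
python3 -c "
from h import *
c,d=look();handle(c)"
```

```text
tcp rest [-159.4    0.4   23.3] yaw 2.81 F [ 0.2  0.4 -0.2] g 2.9999668523669243 t 18.8833
red n 241 u 258 283 v 279 290 box [[258.0, 279.0], [283.0, 279.0], [283.0, 290.0], [258.0, 290.0]]
red n 125 u 165 177 v 191 206 box [[164.39999389648438, 204.0], [169.8000030517578, 189.39999389648438], [177.3000030517578, 192.1999969482422], [171.8000030517578, 206.8000030517578]]
handle 543 [(300, np.int64(283), np.int64(290)), (315, np.int64(286), np.int64(291)), (330, np.int64(287), np.int64(293)), (355, np.int64(289), np.int64(296)), (360, np.int64(291), np.int64(297)), (365, np.int64(292), np.int64(297)), (370, np.int64(293), np.int64(298))]
20 [[286.1, 286.6]] -20 [[305.8, 289.1]] -80 [[336.9, 293.0]] -105 [[350.5, 294.7]] -125 [[361.5, 296.0]] -140 [[370.0, 297.1]]
```

>>> apply_moves(deltas=[{"claw":1,"x":0,"y":0,"z":2,"spin":0},{"claw":1,"x":0,"y":0,"z":1.5,"spin":0},{"claw":1,"x":0,"y":0,"z":0,"spin":0},{"claw":1,"x":0,"y":0,"z":0,"spin":0}])

```text
time: 19.32
ee_pos: [368.0, 414.8, 19.9]
orientation: [3.142, 0.0, 2.81]
ft_force: [0.3, 0.1, 0.0]
gripper_width: 15.8
grip_force: 3.0
```

```bash
python3 -c "
from h import *
c,d=look();handle(c)"
```

```text
tcp rest [-159.4    0.5   19.9] yaw 2.81 F [0.3 0.1 0. ] g 2.999982386827469 t 19.3167
red n 244 u 257 283 v 278 290 box [[256.6000061035156, 288.0], [258.0, 276.8999938964844], [283.0, 280.0], [281.6000061035156, 291.1000061035156]]
red n 128 u 165 177 v 190 206 box [[164.1999969482422, 203.89999389648438], [170.10000610351562, 189.1999969482422], [177.5, 192.1999969482422], [171.6999969482422, 206.89999389648438]]
handle 533 [(300, np.int64(284), np.int64(291)), (315, np.int64(286), np.int64(292)), (330, np.int64(288), np.int64(294)), (355, np.int64(291), np.int64(297)), (360, np.int64(292), np.int64(298)), (365, np.int64(293), np.int64(299)), (370, np.int64(295), np.int64(299))]
20 [[286.1, 286.6]] -20 [[305.8, 289.1]] -80 [[336.9, 293.0]] -105 [[350.5, 294.7]] -125 [[361.5, 296.0]] -140 [[370.0, 297.1]]
```

The handle is at the bar line, within about 2 mm. I'll release it.

>>> apply_moves(deltas=[{"claw":0.8,"x":0,"y":0,"z":0,"spin":0},{"claw":0.75,"x":0,"y":0,"z":0,"spin":0},{"claw":0.7,"x":0,"y":0,"z":0,"spin":0},{"claw":0.6,"x":0,"y":0,"z":0,"spin":0},{"claw":0.5,"x":0,"y":0,"z":0,"spin":0},{"claw":0.5,"x":0,"y":0,"z":0,"spin":0}])

```text
time: 19.92
ee_pos: [368.0, 414.7, 19.9]
orientation: [-3.142, -0.0, 2.809]
ft_force: [-0.4, 0.2, -0.4]
gripper_width: 44.2
grip_force: 0.0
```

```bash
python3 -c "
from h import *
c,d=look();handle(c);print(read_state()['gripper_width'])"
```

```text
tcp rest [-159.4    0.4   19.9] yaw 2.809 F [-0.4  0.2 -0.4] g 0.0 t 19.9167
red n 238 u 257 282 v 279 290 box [[256.6000061035156, 288.3999938964844], [257.8999938964844, 277.29998779296875], [282.20001220703125, 280.0], [281.0, 291.1000061035156]]
red n 126 u 165 177 v 190 206 box [[164.1999969482422, 203.89999389648438], [170.0, 189.39999389648438], [177.39999389648438, 192.39999389648438], [171.6999969482422, 206.89999389648438]]
handle 528 [(300, np.int64(284), np.int64(291)), (315, np.int64(286), np.int64(292)), (330, np.int64(288), np.int64(294)), (355, np.int64(291), np.int64(298)), (360, np.int64(292), np.int64(298)), (365, np.int64(293), np.int64(299))]
20 [[286.1, 286.6]] -20 [[305.8, 289.1]] -80 [[336.9, 293.0]] -105 [[350.5, 294.7]] -125 [[361.5, 296.0]] -140 [[370.0, 297.1]] 45.49897147857448
```

The brush is released and stable. I'll raise the gripper clear.

>>> apply_moves(deltas=[{"claw":0.5,"x":0,"y":0,"z":-8,"spin":0},{"claw":0.5,"x":0,"y":0,"z":-15,"spin":0},{"claw":0.5,"x":0,"y":0,"z":-20,"spin":0},{"claw":0.5,"x":0,"y":0,"z":-25,"spin":0},{"claw":0.5,"x":0,"y":0,"z":-30,"spin":0},{"claw":0.5,"x":0,"y":0,"z":-30,"spin":0},{"claw":0.5,"x":0,"y":0,"z":-15,"spin":0},{"claw":0.5,"x":0,"y":0,"z":0,"spin":0}])

```text
time: 20.68
ee_pos: [369.3, 416.1, 167.1]
orientation: [3.136, 0.002, 2.81]
ft_force: [1.1, -0.4, 1.0]
gripper_width: 45.8
grip_force: 0.0
```

```bash
python3 -c "
from h import *
c,d=look();handle(c);rest(d)
m=mask(c,(8,60,80),(25,255,255),(270,250,400,330));v,u=np.nonzero(m);print(u.max(),v[u>u.max()-3].mean())
for x in(-160,-170,-180): print(proj(c,W(x,0,30-(x+90)*.1)))
r=lambda p:rf(onz(d,p,12)); print('tip',r((173.7,190.9)))"
```

```text
tcp rest [-158.6    2.2  167.1] yaw 2.81 F [ 1.1 -0.4  1. ] g 0.0 t 20.6833
red n 239 u 257 282 v 279 290 box [[256.6000061035156, 288.3999938964844], [257.8999938964844, 277.29998779296875], [282.20001220703125, 280.0], [281.0, 291.1000061035156]]
red n 127 u 165 177 v 190 206 box [[164.1999969482422, 203.89999389648438], [170.0, 189.39999389648438], [177.39999389648438, 192.39999389648438], [171.6999969482422, 206.89999389648438]]
handle 713 [(300, np.int64(284), np.int64(291)), (315, np.int64(286), np.int64(292)), (330, np.int64(288), np.int64(294)), (355, np.int64(290), np.int64(298)), (360, np.int64(291), np.int64(298)), (365, np.int64(291), np.int64(299)), (370, np.int64(292), np.int64(300)), (378, np.int64(292), np.int64(300))]
20 [[286.1, 286.6]] -20 [[305.8, 289.1]] -80 [[336.9, 293.0]] -105 [[350.5, 294.7]] -125 [[361.5, 296.0]] -140 [[370.0, 297.1]] rest 1255 ((518.662841796875, 362.4007568359375), (82.05615997314453, 216.27362060546875), 71.86109161376953)
387 297.0
[[381.40265409 298.53636412]]
[[387.21720259 299.26493526]]
[[393.09187206 300.00103963]]
tip [75.7  0.9 12. ]
```

```bash
python3 -c "
from rig import job_done
print(job_done())"
```

```text
the job is handed in; nothing more can be done
None
```

I picked up the brush, dipped its bristles about 45–50 mm below the pot rim for over half a second, lifted it clear and laid it lengthwise on the blue rest with the gripper clear. I handed the job in at about 21 s; no verdict came back, but my last camera measurements put the bristle tip and handle end within the limits.

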